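# Seat the keyed lid of the hearing-aid storage pot

### The arm

A 7-joint arm with a two-finger parallel gripper is mounted at the origin on the work surface. World frame = base frame: x ahead of the robot, y to its left, z up, the work surface at z = 0. Lengths are in m, angles in degrees, forces in N, time in s.
With the tool pointing down it reaches from about 0.425 to 0.8 m from the base axis. Payload 8.3 kg.
Tool frame: the origin (TCP) lies midway between the tips of the shut fingers; the grasp point (between the pads) lies 19 mm behind it; z points along the fingers, x is the direction in which the jaws open and shut, and the axes are right-handed (so a half turn about z gives the same grasp; the last joint's range is limited). The gripper opens to 85 mm and grips with 20 to 120 N. Pads are 22 mm wide; open, the fingers measure 114 mm over their backs; the gripper's body (76 mm by 85 mm) begins 54 mm behind the grasp point. The pads swing forward as they close: fully open they stand 13 mm farther back than shut.
Start: joints at [-70.64, 21.967, 0.94, 78.501, -0.361, 79.538, -2.664], TCP at [0.244, 0.575, 0.231] pointing down, gripper open.
Joint ranges: [-169.22, 169.22], [-14.56, 117.87], [-87.37, 89.26], [10.42, 133.3], [-82.24, 262.24], [0.94, 117.77], [-172.7, 172.7]. Speed limits (degrees/s): [136.94, 136.94, 172.46, 172.46, 180, 180, 180].

### API

Orientations are given as [roll, pitch, yaw] about the fixed x, y, z axes, in that order (R = Rz(yaw) Ry(pitch) Rx(roll)).
In Python, from station import bot, get_image, finder gives the robot as it stands. The module is installed in compiled form; this text tells all that it offers.
- The arm moves only by the tool arm_command, never from a script. Its argument "motion" is a list of rows, each a list of 7 numbers: the opening, from 0 (shut) to 1 (fully open), then the shift along the tool's x, y, z in cm, then the turn, a rotation vector about the tool's x, y, z in degrees. A call has 1 to 10 rows; each row shifts and turns the commanded pose from where the row before left it, along the tool's axes as they then stand; what a row does not reach is not made up. A row lasts 1/8 s, in which the tool goes at most 62.5 mm and 10.7 degrees, less where a joint would pass 70% of its speed; a pose out of reach is approached as far as the arm can. A call with a gripper value outside its range is refused whole. The fingers move at their own pace and stop on an object; "force" is the grip in N (left out, the last holds). Time passes only in rows, so rows that do not move let the fingers close. It gives the time, the measured TCP pose, the force and the opening at its end, in the units of the state.
- bot.observe(): the state, without advancing time (a new reading comes with each control period).
- get_image(name): name is "side" or "top"; returns a dict with "color" (480x640x3 uint8, red, green, blue), "fx", "fy", "cx", "cy" (pixels), "view" (4x4, takes a point from world to camera coordinates). Camera axes: x right, y up, looking along -z (the intrinsics and any distortion apply to the point x, -y, -z); pixel columns grow to the right and rows downward; lengths in m; the calibration is good to about 2 mm. A picture is of the moment at which its call begins. There is no depth.
- bot.finish_job(): hands the job in, once; it reports no verdict.
Trained networks look in the newest picture that a camera, given by its name, has taken for a name from the list of things; names that differ only in an ending like _2 or _b are one class to them, and where a whole thing is asked for, a point or a joint stands for the part that bears it (a point fixed in the world has none). Each returns a list of dicts, best first, with "conf" (0 to 1); they miss things now and then, are a little off and sometimes report something else, mostly with a low value. They report only what shows in the picture. A call takes as long as a camera call. They do not tell look-alikes from the thing itself.
- finder.regions_of(name, camera): "mask" (480x640 bool, what is visible of it) and "extent" ([centre column, centre row, width, height] in pixels, round what is visible of it).
The state is a dict: "clock": time; "joint_positions": joint angles; "dq": joint speeds; "effort": joint torques, N m; "tool_pos": TCP position; "eef_rot": TCP orientation; "contact_force": force on the tool from outside, world axes, zero at the start; "ft_torque": the same for the moment, N m; "opening": opening from 0.0 (shut) to 1.0 (fully open).
Only numpy, scipy, OpenCV 4.12 (cv2) and the standard library are available. Lean on these libraries where they do the work, as an engineer would, in place of code of your own. Each camera call takes 0.05 s, during which the arm holds its last target.

### The job

The storage pot's lid is sitting up on its locating pin and cannot close. Turn the lid by fingertip, either way, for instance by pushing against the side of its grip bar, until the notch in its edge stands over the pin on the pot's rim; then press it down with the fingertips until it is fully home, and take the hand away. Do not pinch, force or lift the lid, and leave the hearing aids, the puffer and the cleaning loop where they are.

Things in the scene. Friction and masses are not known exactly. Their poses are not given: they have to be found in the camera images.
- pot: White opaque cylindrical storage pot with a black non-slip foot, fixed to the cabinet top (it cannot slide or turn). Body 112 mm across, foot 120 mm, rim 60 mm above the cabinet top. Origin: centre of the underside; z up along the pot's axis; x points from the axis towards the locating pin.
- pin (a point): The locating pin: a white upright lug 8 mm wide with a rounded top, standing on the pot's rim and reaching from 47 to 68 mm from the pot's axis, so that its outer 12 mm show beyond the lid's edge. The point lies on its top, 67 mm above the cabinet top, 56 mm from the axis (right at the lid's edge). The pin is fixed.
- lid: Grey round lid, a flat disc 112 mm across, 7 mm thick, one notch in its edge, on a plug with a sealing ring in the pot's mouth. Origin: centre of its flat top, on the pot's axis, 74 mm above the cabinet top as found, 67 mm when fully home; z up, x to the notch. Turns either way without end stops, friction about 0.035 N m, and stays where left. The pin lets it down only under the notch.
- bar_top (a point): Middle of the top of the lid's one straight grip bar, on the axis. The bar stands on the flat top along the lid's x axis, 76 mm long (38 mm each way from the axis; the notch lies off one end), 10 mm wide, 13 mm high, and turns and sinks with the lid.
- notch (a point): Middle of the mouth of the lid's notch, at the lid's edge, 56 mm from the axis, level with the lid's flat top. The notch is 14 mm wide and 11 mm deep towards the axis and goes through the whole thickness of the lid. When it stands over the pin this point is straight above the pin's.
- lid_seat (a joint): How far the lid is pressed down, in m: 0 as found (sitting up on the pin), 0.007 fully home; negative if pulled up. The sealing ring resists with about 5 N all the way, and the lid stays where it is left.
- aid_left: One of two grey behind-the-ear hearing aids, about 40 x 35 x 11 mm, lying in a white ceramic tray 180 x 120 x 16 mm. Loose; leave alone. Origin: under its middle.
- aid_right: The other hearing aid, the mirror image, in the same tray. Loose; leave alone. Origin: under its middle.
- puffer: Black plastic air puffer with a white nozzle, standing upright, 50 mm across and 80 mm high. Loose; leave alone. Origin: centre of its underside.
- loop_tool: Steel cleaning loop tool lying flat, 112 mm long, 7 mm wide, 5 mm high. Loose; leave alone. Origin: under its middle; x along it towards the loop.
Things that resemble listed ones, but are neither listed nor needed, are in the scene too. What is meant by the pot is not brown, orange or yellow, and is the smaller of those in its own colour.

How it is judged (in metres and radians):
At the end, for the whole second after the job is handed in: The lid is within 1 mm of fully home (at least 6 of its 7 mm pressed down) and at rest, its notch within 4 mm of the pin seen from above; the hearing aids, the puffer and the loop tool lie within 15 mm of where they were, the puffer upright (value of joint lid_seat above 0.006 m and horizontal distance between notch and pin below 0.004 m and linear speed of lid below 0.01 m/s and angular speed of lid below 0.05 rad/s and distance of each of aid_left, aid_right, puffer, loop_tool from where it was at the start of the episode below 0.015 m and angle between puffer's own z axis and vertical below 0.2 rad); the robot touches nothing.
It fails at once if the lid is pulled up or lifted (more than 3 mm above where it was found) (value of joint lid_seat below -0.003 m).
It fails at once if the lid is pinched or forced (more than 40 N from the fingers) (contact force between the fingers and lid above 40 N).
It fails at once if a hearing aid, the puffer or the loop tool is moved or lifted by more than 15 mm (distance of any of aid_left, aid_right, puffer, loop_tool from where it was at the start of the episode above 0.015 m).
It also fails if it takes over 58 s, if anything falls off the work surface, if the arm or the gripper's body presses on something with over 40 N, if the wrist force passes 120 N, or if a joint passes its speed limit or range.

## Working session

There is one attempt and no reset: what is moved stays moved. The work goes in short steps, Python scripts to look and compute and a tool call to move; the robot and the scene stay as the last step left them, time stands still between calls to the robot, and variables do not carry over. Pictures are saved under pics/ and viewed, and the job is handed in when it is done.

Besides the shell and the picture viewer there is one more tool, called after "Request:" as a command line: name --pt "numbers of a row" for each row, then --argument value for the rest. arm_command: Moves the arm, as the interface text tells. Its arguments: {"type":"object","properties":{"motion":{"type":"array","items":{"type":"array","items":{"type":"number"}}},"force":{"type":"number"}},"required":["motion"]}

```bash
mkdir -p pics; python3 - <<'E'
from station import bot,get_image,finder
import cv2
for n in("top","side"):
    d=get_image(n); cv2.imwrite(f"pics/{n}0.png",d["color"][:,:,::-1]); print(n,[d[k] for k in("fx","fy","cx","cy")],d["view"].tolist() if hasattr(d["view"],"tolist") else d["view"],[k for k in d])
    for nm in("lid","pot","bar_top","puffer"):
        print(nm,[(round(r["conf"],2),r["extent"]) for r in finder.regions_of(nm,n)])
print(bot.observe())
E
```

```text
top [516.1641214343977, 516.1641214343977, 315.31661317896936, 233.9652082595077] [[-0.012426499612452025, -0.9998889349102721, -0.008227998017947748, -0.011453281971418977], [0.9913841446272084, -0.013393030786974533, 0.13030005567196679, -0.5721700130291537], [-0.13039578171536156, -0.006537933185707318, 0.9914404649501143, -1.031579926488205], [0.0, 0.0, 0.0, 1.0]] ['color', 'fx', 'fy', 'cx', 'cy', 'view']
lid [(0.9, [300.9, 127.6, 78.3, 76.6]), (0.88, [216.2, 348.2, 55.3, 57.2]), (0.65, [304.1, 328.9, 61.5, 61.2]), (0.64, [509.8, 200.4, 80.9, 77.8]), (0.56, [318.9, 232.6, 55.5, 54.1])]
pot [(0.97, [221.8, 348.0, 62.1, 62.7]), (0.91, [306.3, 330.4, 58.0, 61.5]), (0.89, [502.5, 202.6, 101.3, 84.1]), (0.72, [303.5, 131.8, 84.3, 90.5]), (0.66, [318.9, 234.1, 57.8, 61.8])]
bar_top [(0.86, [507.0, 198.7, 82.2, 77.5]), (0.85, [319.0, 232.1, 57.7, 61.6]), (0.74, [306.8, 332.0, 56.7, 59.3]), (0.73, [218.4, 350.1, 59.8, 57.4])]
puffer [(0.77, [437.1, 284.3, 25.9, 25.2])]
side [447.3806106266465, 447.3806106266465, 318.82799156057, 235.4266181001326] [[-0.9777918302857811, -0.20832764233778
[... 903 characters left out ...]
8, 18.2, 31.1])]
{'clock': 0.5, 'joint_positions': array([-70.63919938,  21.96974774,   0.94076519,  78.50338081,
        -0.36156608,  79.53945402,  -2.66477125]), 'dq': array([0.05508402, 0.00774369, 0.02716987, 0.0183714 , 0.03525467,
       0.07293183, 0.00359256]), 'effort': array([-1.42964065e-03, -6.26755714e+01,  8.41503851e-01, -3.71767008e+01,
        1.65069621e-02,  3.58194629e-03, -3.17181195e-05]), 'tool_pos': array([0.24379977, 0.57543795, 0.23123253]), 'eef_rot': array([-1.79996852e+02,  9.86022742e-03,  6.70362631e+01]), 'contact_force': array([-0.11309676, -0.03076192,  0.18014505]), 'ft_torque': array([-0.04815533, -0.01390482, -0.0432499 ]), 'opening': 1.0004389731486698}
```

View pics/top0.png

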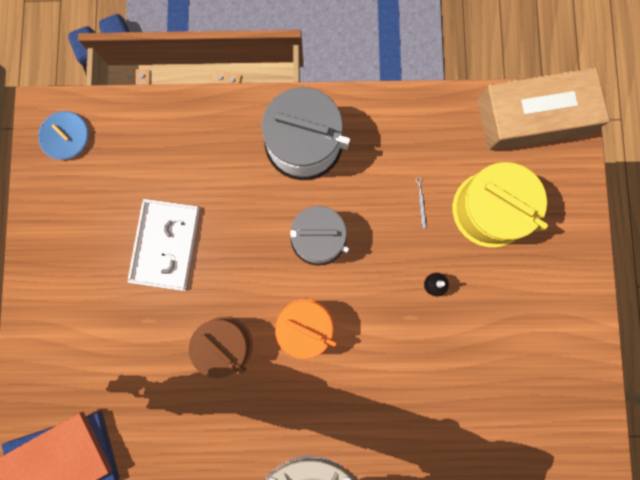

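View pics/side0.png

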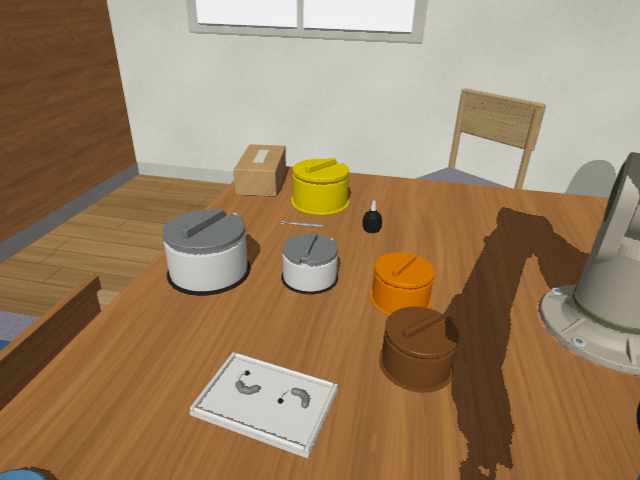

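```bash
cat > h.py <<'E'
import numpy as np,cv2
from station import bot,get_image,finder
def proj(d,P):
    P=np.atleast_2d(P);c=np.c_[P,np.ones(len(P))]@np.array(d["view"]).T
    return np.c_[d["fx"]*c[:,0]/-c[:,2]+d["cx"],-d["fy"]*c[:,1]/-c[:,2]+d["cy"]]
def back(d,uv,z):
    V=np.array(d["view"]);uv=np.atleast_2d(uv)
    r=np.c_[(uv[:,0]-d["cx"])/d["fx"],-(uv[:,1]-d["cy"])/d["fy"],-np.ones(len(uv))]@V[:3,:3]
    o=-V[:3,:3].T@V[:3,3]
    return o+r*((z-o[2])/r[:,2])[:,None]
def crop(d,u,v,w,h,s,f):
    c=d["color"][v-h//2:v+h//2,u-w//2:u+w//2,::-1];cv2.imwrite(f,cv2.resize(c,None,fx=s,fy=s,interpolation=cv2.INTER_CUBIC))
E
python3 - <<'E'
from h import *
t=get_image("top");s=get_image("side")
a=cv2.resize(t["color"][195:275,280:360,::-1],None,fx=5,fy=5,interpolation=cv2.INTER_CUBIC)
b=cv2.resize(s["color"][223:303,270:350,::-1],None,fx=5,fy=5,interpolation=cv2.INTER_CUBIC)
cv2.imwrite("pics/c0.png",np.hstack([a,b]))
print(proj(t,bot.observe()["tool_pos"]),back(t,[[318.9,235]],.074),back(t,[[292.5,234],[346.5,249]],.067),back(t,[[301,232.5],[337,233]],.087))
E
```

```text
[[-49.28361473 423.75884429]] [[ 0.56497567 -0.02624824  0.074     ]] [[ 0.5686291   0.02688155  0.067     ]
 [ 0.53684141 -0.08119013  0.067     ]] [[ 0.56874942  0.00904302  0.087     ]
 [ 0.56679185 -0.06201882  0.087     ]]
```

View pics/c0.png

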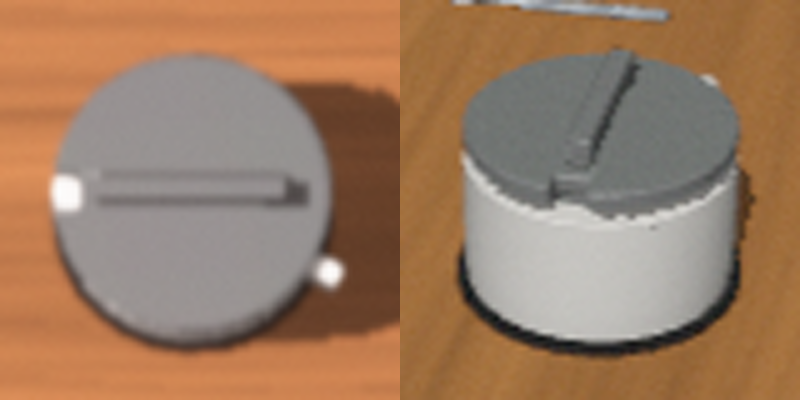

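The large grey-lidded pot at (303,130) and the small one at (319,235) share the white/grey colours. The small one is the target, since the description asks for the smaller of those. The orange (305,330), brown (217,348) and yellow (505,203) pots are excluded by colour. The crop shows its notch at left (293,234), its pin at lower right (346,249), and its bar running left-right. The lid therefore needs to turn about +153° (counter-clockwise from above).

Request:
arm_command --pt "0.7 -2.67 3.325 0 0 0 0" --pt "0.7 -2.67 3.325 0 0 0 0" --pt "0.7 -2.67 3.325 0 0 0 0" --pt "0.7 -2.67 3.325 0 0 0 0" --pt "0.7 -2.67 3.325 0 0 0 0" --pt "0.7 -2.67 3.325 0 0 0 0" --pt "0.7 -2.67 3.325 0 0 0 0" --pt "0.7 -2.67 3.325 0 0 0 0"

```text
clock: 1.6
tool_pos: [0.406, 0.2738, 0.2316]
eef_rot: [180.0, -0.0, 67.0]
contact_force: [-0.2, 0.0, 0.6]
opening: 0.703
```

Request:
arm_command --pt "0.7 -2.67 3.325 0 0 0 0" --pt "0.7 -2.67 3.325 0 0 0 0" --pt "0.7 -2.67 3.325 0 0 0 0" --pt "0.7 -2.67 3.325 0 0 0 0" --pt "0.7 -2.67 3.325 0 0 0 0" --pt "0.7 -2.67 3.325 0 0 0 0" --pt "0.7 -2.67 3.325 0 0 0 0" --pt "0.7 -2.67 3.325 0 0 0 0"

```text
clock: 2.6
tool_pos: [0.5676, -0.0265, 0.2315]
eef_rot: [180.0, -0.0, 67.1]
contact_force: [0.2, 0.3, 0.6]
opening: 0.702
```

Request:
arm_command --pt "0.7 0 0 0 0 0 10" --pt "0.7 0 0 0 0 0 10" --pt "0.7 0 0 0 0 0 10" --pt "0.7 0 0 0 0 0 10" --pt "0.7 0 0 0 0 0 10" --pt "0.7 0 0 0 0 0 10" --pt "0.7 0 0 0 0 0 10" --pt "0.7 0 0 0 0 0 10" --pt "0.7 0 0 0 0 0 10" --pt "0.7 0 0 0 0 0 10"

```text
clock: 3.85
tool_pos: [0.567, -0.0253, 0.2314]
eef_rot: [-180.0, -0.0, -33.3]
contact_force: [0.7, -0.6, 0.5]
opening: 0.7
```

Request:
arm_command --pt "0.7 0 0 0 0 0 10" --pt "0.7 0 0 0 0 0 10" --pt "0.7 0 0 0 0 0 10" --pt "0.7 0 0 0 0 0 10" --pt "0.7 0 0 0 0 0 10" --pt "0.7 0 0 0 0 0 10" --pt "0.7 0 0 0 0 0 10" --pt "0.7 0 0 0 0 0 10" --pt "0.7 0 0 0 0 0 10" --pt "0.7 0 0 0 0 0 10"

```text
clock: 5.1
tool_pos: [0.567, -0.0252, 0.2314]
eef_rot: [180.0, 0.0, -133.3]
contact_force: [0.2, -0.7, -0.6]
opening: 0.697
```

Request:
arm_command --pt "0.7 0 0 3 0 0 0" --pt "0.7 0 0 3 0 0 0" --pt "0.7 0 0 3 0 0 0" --pt "0.7 0 0 3 0 0 0" --pt "0.7 0 0 1.1 0 0 0" --pt "0.7 0 0 0 0 0 0"

```text
clock: 5.85
tool_pos: [0.5669, -0.0254, 0.1003]
eef_rot: [180.0, -0.0, -133.0]
contact_force: [-0.3, -0.6, -0.3]
opening: 0.698
```

```bash
python3 - <<'E'
from h import *
t=get_image("top");s=get_image("side")
a=cv2.resize(t["color"][175:295,260:380,::-1],(400,400),interpolation=cv2.INTER_CUBIC)
b=cv2.resize(s["color"][183:303,250:370,::-1],(400,400),interpolation=cv2.INTER_CUBIC)
cv2.imwrite("pics/c1.png",np.hstack([a,b]))
E
```

```text
(no output)
```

View pics/c1.png

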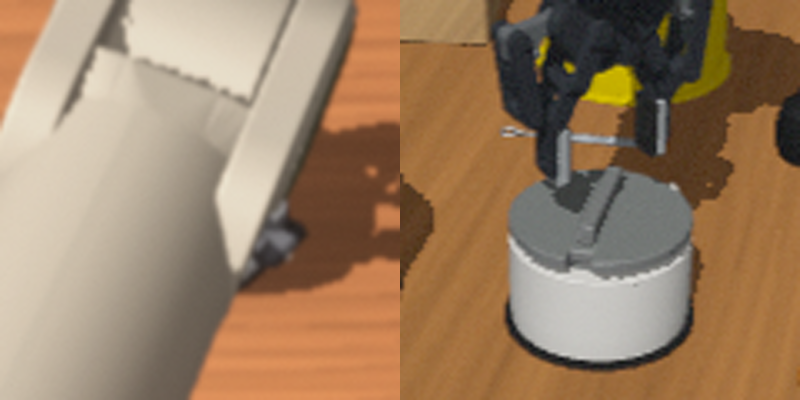

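Request:
arm_command --pt "0.7 0 0 1 0 0 0" --pt "0.7 0 0 1 0 0 0" --pt "0.7 0 0 0.2 0 0 0" --pt "0.7 0 0 0.2 0 0 0" --pt "0.7 0 0 0 0 0 0"

```text
clock: 6.58
tool_pos: [0.567, -0.0255, 0.0763]
eef_rot: [-180.0, -0.0, -133.0]
contact_force: [-0.0, 0.1, 0.3]
opening: 0.699
```

```bash
cat > look.py <<'E'
from h import *
import sys
s=get_image("side")
b=cv2.resize(s["color"][203:283,260:360,::-1],(750,600),interpolation=cv2.INTER_CUBIC)
cv2.imwrite(sys.argv[1],b)
o=bot.observe();print(o["tool_pos"],o["eef_rot"],o["contact_force"],o["ft_torque"])
E
python3 look.py pics/s2.png
```

```text
[ 0.56707965 -0.02548719  0.07640183] [-1.79992215e+02  2.93749286e-03 -1.32966872e+02] [-0.39190386 -0.12362576  0.35931343] [0.00791102 0.02157703 0.01251829]
```

View pics/s2.png

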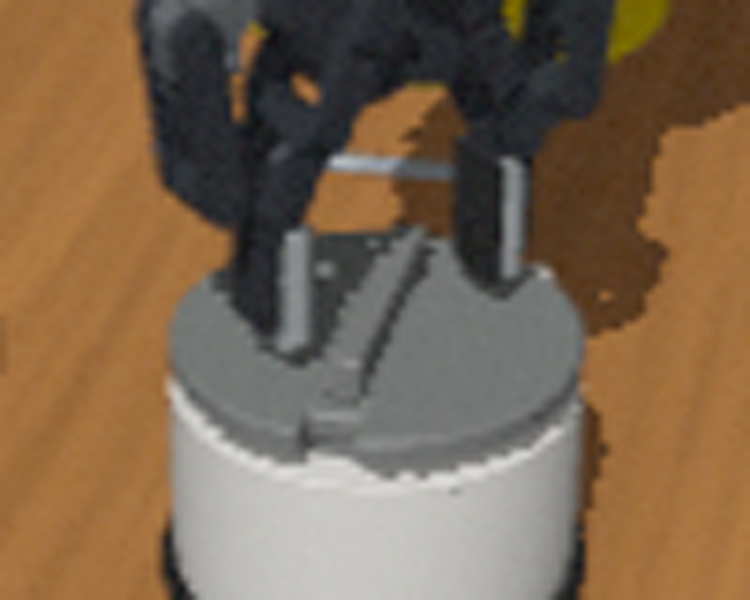

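The side view shows both fingertips straddling the bar a few mm above the lid: the near finger at (290,350) left of the bar, the far one at (505,285) right of it.

Request:
arm_command --pt "0.7 0 0 0.2 0 0 0" --pt "0.7 0 0 0.1 0 0 0" --pt "0.7 0 0 0 0 0 0"

```text
clock: 7.0
tool_pos: [0.5669, -0.0254, 0.0732]
eef_rot: [180.0, -0.0, -133.0]
contact_force: [0.4, 0.3, 0.2]
opening: 0.7
```

Request:
arm_command --pt "0.7 0 0 0 0 0 -5" --pt "0.7 0 0 0 0 0 -5" --pt "0.7 0 0 0 0 0 -5" --pt "0.7 0 0 0 0 0 -5" --pt "0.7 0 0 0 0 0 -5" --pt "0.7 0 0 0 0 0 -5" --pt "0.7 0 0 0 0 0 0"

```text
clock: 7.88
tool_pos: [0.5671, -0.0255, 0.0734]
eef_rot: [-180.0, 0.0, -103.0]
contact_force: [0.5, 0.5, -0.4]
opening: 0.7
```

```bash
python3 look.py pics/s3.png
```

```text
[ 0.56706295 -0.02547562  0.07337815] [-1.79994335e+02  1.21854670e-02 -1.03076433e+02] [ 0.48268129 -0.38109475  0.27276837] [-0.06348775 -0.10698629 -0.00650967]
```

View pics/s3.png

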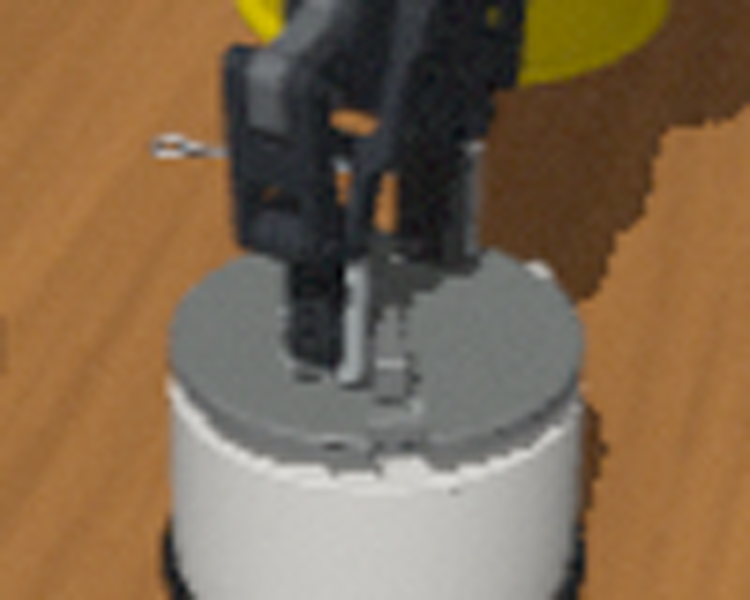

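The lid is turning: the notch has moved to (400,440), and forces are negligible. Continuing.

Request:
arm_command --pt "0.7 0 0 0 0 0 -6" --pt "0.7 0 0 0 0 0 -6" --pt "0.7 0 0 0 0 0 -6" --pt "0.7 0 0 0 0 0 -6" --pt "0.7 0 0 0 0 0 -6" --pt "0.7 0 0 0 0 0 -6" --pt "0.7 0 0 0 0 0 -6" --pt "0.7 0 0 0 0 0 -6" --pt "0.7 0 0 0 0 0 -6" --pt "0.7 0 0 0 0 0 -6"

```text
clock: 9.18
tool_pos: [0.5672, -0.0251, 0.0733]
eef_rot: [-180.0, 0.0, -42.9]
contact_force: [1.2, 1.0, -0.8]
opening: 0.697
```

Request:
arm_command --pt "0.7 0 0 0 0 0 -6" --pt "0.7 0 0 0 0 0 -6" --pt "0.7 0 0 0 0 0 -6" --pt "0.7 0 0 0 0 0 -6" --pt "0.7 0 0 0 0 0 -6" --pt "0.7 0 0 0 0 0 -6" --pt "0.7 0 0 0 0 0 -6" --pt "0.7 0 0 0 0 0 -6" --pt "0.7 0 0 0 0 0 -4" --pt "0.7 0 0 0 0 0 0"

```text
clock: 10.42
tool_pos: [0.5668, -0.0254, 0.0731]
eef_rot: [-180.0, 0.0, 8.9]
contact_force: [0.5, -0.9, 0.3]
opening: 0.7
```

```bash
python3 look.py pics/s4.png; python3 - <<'E'
from h import *
t=get_image("top");crop(t,320,235,120,120,5,"pics/t4.png")
E
```

```text
[ 0.56677789 -0.02550187  0.07313108] [-1.79995279e+02  3.38551816e-02  8.86921919e+00] [-0.4481914  -0.166913   -0.23009736] [0.05010461 0.0406704  0.01807996]
```

View pics/s4.png

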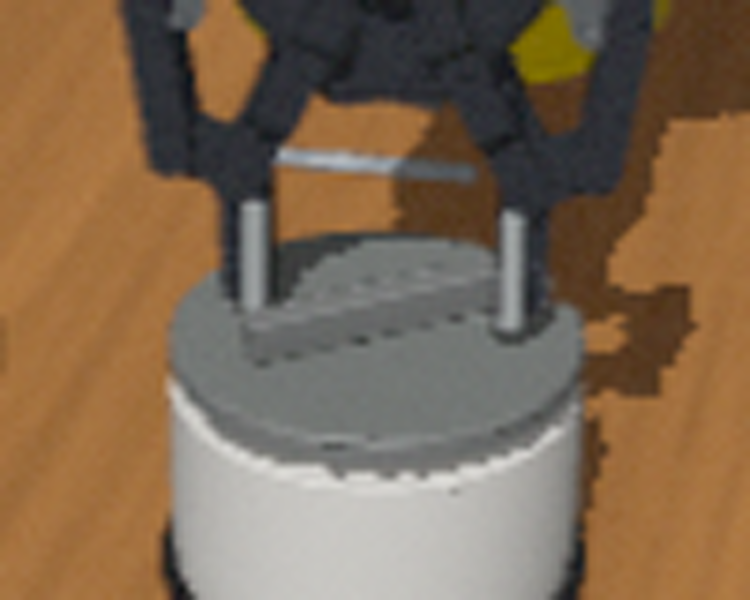

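View pics/t4.png

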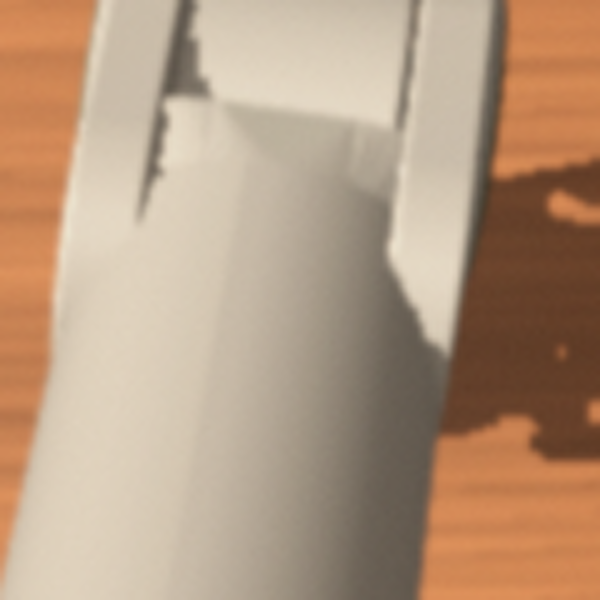

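```bash
python3 - <<'E'
from h import *
s=get_image("side")
f=lambda l:np.array([[260+x/7.5,203+y/7.5] for x,y in l])
for l,z in(([(260,365),(490,313)],.074),([(262,327),(490,278)],.087)):
    p=back(s,f(l),z);v=p[0]-p[1];print(p,np.degrees(np.arctan2(v[1],v[0]))+180)
c=np.array([.567,-.0255])
# overlay for candidates
b=cv2.resize(s["color"][203:283,260:360,::-1],(750,600),interpolation=cv2.INTER_CUBIC)
for ang,col in((216,(0,0,255)),(221,(0,255,0))):
    a=np.radians(ang);e=np.array([np.cos(a),np.sin(a)]);n=np.array([-e[1],e[0]])
    for z,h in((.087,5),):
        q=[np.r_[c+e*i*.038+n*j*.005,z] for i,j in((1,1),(1,-1),(-1,-1),(-1,1))]
        uv=(proj(s,q)-[260,203])*7.5
        cv2.polylines(b,[uv.astype(int)],True,col,1)
cc=[np.r_[c+.056*np.array([np.cos(x),np.sin(x)]),.074] for x in np.linspace(0,6.28,60)]
cv2.polylines(b,[((proj(s,cc)-[260,203])*7.5).astype(int)],True,(255,0,0),1)
cv2.imwrite("pics/o4.png",b)
E
```

```text
[[ 0.59361113  0.00351993  0.074     ]
 [ 0.54008915 -0.03783063  0.074     ]] 217.68932843156838
[[ 0.59248504  0.00557119  0.087     ]
 [ 0.53977245 -0.03425559  0.087     ]] 217.07271974889898
```

View pics/o4.png

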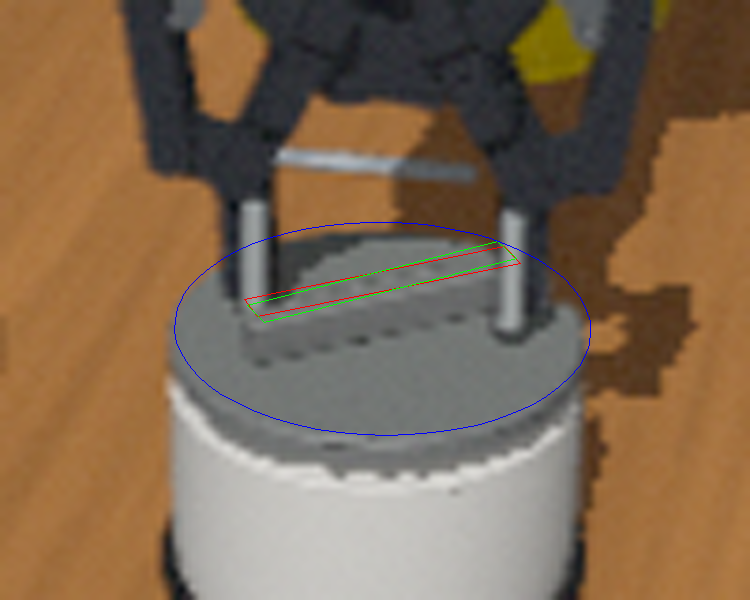

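Bar is at about 217.4°, i.e. 28.5° ahead of the tool, as predicted. 24° to go; turning 23°, then clearing the view to measure.

Request:
arm_command --pt "0.7 0 0 0 0 0 -5" --pt "0.7 0 0 0 0 0 -5" --pt "0.7 0 0 0 0 0 -5" --pt "0.7 0 0 0 0 0 -5" --pt "0.7 0 0 0 0 0 -3" --pt "0.7 0 0 0 0 0 0"

```text
clock: 11.32
tool_pos: [0.5671, -0.0257, 0.0733]
eef_rot: [180.0, 0.0, 31.9]
contact_force: [1.2, -0.4, -0.1]
opening: 0.701
```

```bash
python3 look.py pics/s5.png
```

```text
[ 0.56703435 -0.02565329  0.07324165] [1.79988293e+02 6.83416266e-03 3.19035801e+01] [ 1.4870776   0.41379854 -0.81842463] [-0.15062243 -0.17374088 -0.03915455]
```

View pics/s5.png

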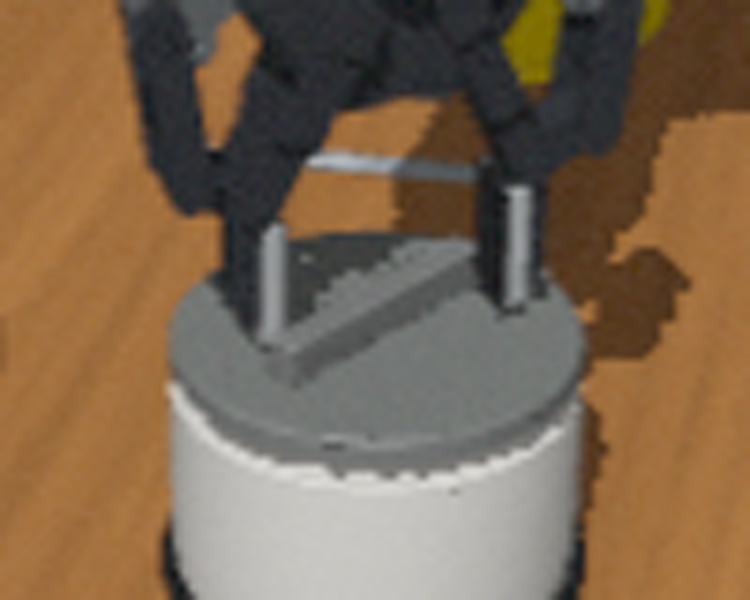

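Request:
arm_command --pt "0.7 0 0 0 0 0 3" --pt "0.7 0 0 -2 0 0 0" --pt "0.7 0 0 -4 0 0 0" --pt "0.7 0 0 -4 0 0 0" --pt "0.7 2.14 -3.84 0 0 0 0" --pt "0.7 2.14 -3.84 0 0 0 0" --pt "0.7 2.14 -3.84 0 0 0 0" --pt "0.7 2.14 -3.84 0 0 0 0" --pt "0.7 2.14 -3.84 0 0 0 0" --pt "0.7 0 0 0 0 0 0"

```text
clock: 12.62
tool_pos: [0.5659, 0.1998, 0.1727]
eef_rot: [-179.9, 0.0, 29.4]
contact_force: [0.0, -0.4, 0.2]
opening: 0.698
```

```bash
python3 look.py pics/s6.png; python3 - <<'E'
from h import *
t=get_image("top");crop(t,320,235,80,80,7.5,"pics/t6.png")
E
```

```text
[0.56654477 0.19660101 0.17276007] [-1.79967279e+02  5.64729339e-02  2.91762631e+01] [ 0.02052319 -0.74791766 -0.28829134] [-0.04866854 -0.03190218 -0.06346879]
```

View pics/t6.png

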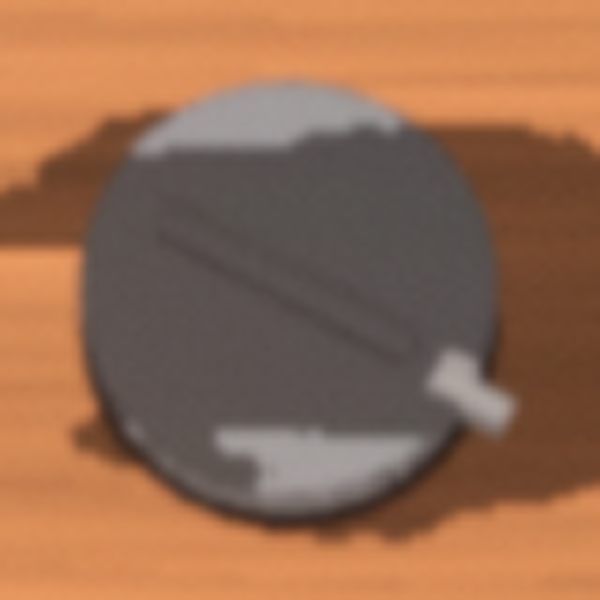

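View pics/s6.png

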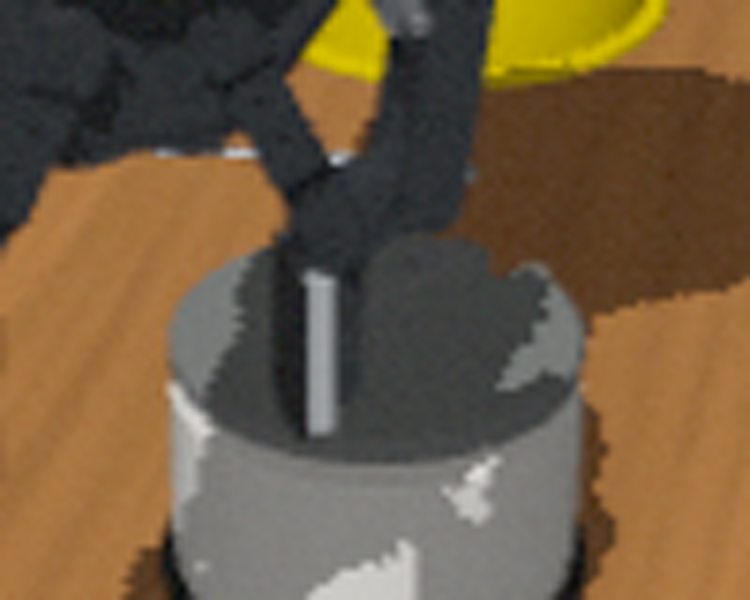

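```bash
python3 - <<'E'
from h import *
t=get_image("top")
f=lambda l:np.array([[280+x/7.5-.43,195+y/7.5-.43] for x,y in l])
c=back(t,f([(291,286)]),.074)[0];print(c)
pin=back(t,f([(497,409)]),.067)[0]-c;print(pin,np.hypot(*pin[:2])); ang=lambda v:np.degrees(np.arctan2(v[1],v[0]))%360
print("pin",ang(pin))
for l in([(160,235),(405,360)],[(165,205),(415,330)]):
    p=back(t,f(l),.087);print("bar",ang(p[1]-p[0]))
n=back(t,f([(455,373)]),.067)[0]-c;print("notch white",ang(n))
g=t["color"][195:275,280:360,::-1].copy()
g=cv2.createCLAHE(4,(3,3)).apply(cv2.cvtColor(g,cv2.COLOR_BGR2GRAY))
b=cv2.cvtColor(cv2.resize(g,(600,600),interpolation=cv2.INTER_CUBIC),cv2.COLOR_GRAY2BGR)
def dr(pts,z,col): cv2.polylines(b,[((proj(t,[np.r_[q,z] for q in pts])+.43-[280,195])*7.5).astype(int)],True,col,1)
cc=c[:2]
dr([cc+.056*np.array([np.cos(x),np.sin(x)]) for x in np.linspace(0,6.28,80)],.074,(255,0,0))
def rect(a,x0,x1,h):
    a=np.radians(a);e=np.array([np.cos(a),np.sin(a)]);m=np.array([-e[1],e[0]])
    return [cc+e*i+m*j for i,j in((x0,h),(x1,h),(x1,-h),(x0,-h))]
dr(rect(241.6,.047,.068,.004),.067,(0,255,0))
dr(rect(242.5,-.038,.038,.005),.087,(0,0,255))
dr(rect(242.5,.045,.056,.007),.074,(0,0,255))
cv2.imwrite("pics/o6.png",b)
E
```

```text
[ 0.56962115 -0.02525011  0.074     ]
[-0.03297018 -0.05460694 -0.007     ] 0.06378832666177055
pin 238.87756650599835
bar 242.0051114886719
bar 242.44330281843145
notch white 242.02272872945153
```

View pics/o6.png

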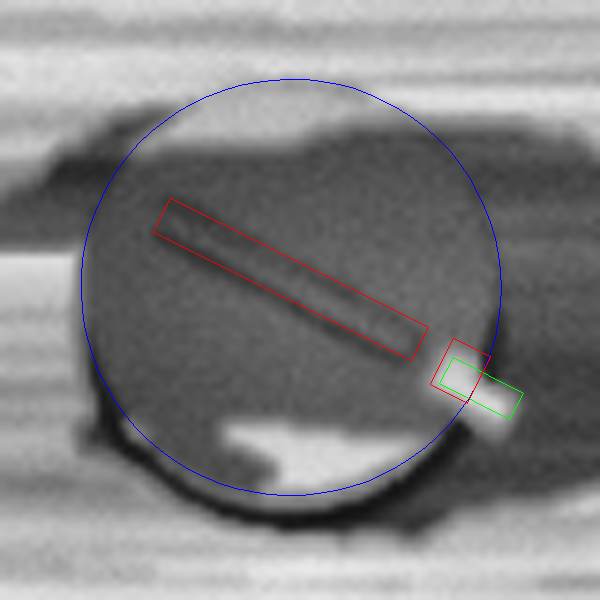

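```bash
python3 - <<'E'
from h import *
from scipy.optimize import least_squares
t=get_image("top")
ang=lambda v:np.degrees(np.arctan2(v[1],v[0]))%360
for im in(cv2.imread("pics/top0.png"),t["color"][:,:,::-1].copy()):
    g=im.astype(float); sat=(g.max(2)-g.min(2))/(g.max(2)+1)
    # upper boundary: radial rays from approx centre, subpixel crossing of sat=.25..
    c0=np.array([318.6,233.5]);pts=[]
    for a in np.radians(np.arange(-175,-4,3)):   # upper half (v negative)
        if abs(np.degrees(a)+180)<15: continue
        r=np.arange(20,36,.25);xy=c0+np.c_[np.cos(a)*r,np.sin(a)*r]
        v=cv2.remap(sat.astype(np.float32),xy[:,0].astype(np.float32)[None],xy[:,1].astype(np.float32)[None],cv2.INTER_LINEAR)[0]
        lo,hi=v[:12].mean(),v[-12:].mean()
        k=np.argmax(v>(lo+hi)/2)
        if k: pts.append(xy[k])
    pts=np.array(pts)
    W=back(t,pts,.074)[:,:2]
    s=least_squares(lambda p:np.hypot(*(W-p[:2]).T)-.056,[.567,-.0255],loss="soft_l1",f_scale=.001)
    c=s.x;print("centre",c,"rms",np.sqrt((s.fun**2).mean()),len(W))
    # pin: weight outside the lid, low sat & bright
    vv,uu=np.mgrid[225:265,330:358]
    P=back(t,np.c_[uu.ravel(),vv.ravel()],.067)[:,:2]-c
    rr=np.hypot(*P.T);w=np.clip((g.min(2)[225:265,330:358].ravel()-95)/100,0,1)*(rr>.0585)*(rr<.073)
    m=(P*w[:,None]).sum(0)/w.sum();print("pin",ang(m),np.hypot(*m),w.sum())
    wi=np.clip((g.min(2)[225:265,330:358].ravel()-105)/60,0,1)*(rr>.046)*(rr<.053)*(abs((np.degrees(np.arctan2(P[:,1],P[:,0]))%360)-241)<12)
    m=(P*wi[:,None]).sum(0)/max(wi.sum(),1e-9);print("notch white",ang(m),wi.sum())
E
```

```text
centre [ 0.56938053 -0.02464339] rms 0.00032031708678682103 53
pin 239.0473183438265 0.06341048555234 22.160000000000004
notch white 241.18214480727715 23.683333333333334
centre [ 0.56940021 -0.02414382] rms 0.0004319957337419143 53
pin 239.12748764722403 0.0626728325894459 9.57
notch white 241.77598963977016 14.416666666666666
```

Top view: the notch is over the pin but a little past it. The bar is at about 242.2° and the pin at about 239.0°, with play of only about ±3°. I'll nudge it back about 3° from the bar's other side.

Request:
arm_command --pt "0.7 0 0 0 0 0 -10" --pt "0.7 0 0 0 0 0 -10" --pt "0.7 0 0 0 0 0 -10" --pt "0.7 0 0 0 0 0 -10" --pt "0.7 0 0 0 0 0 -10" --pt "0.7 0 0 0 0 0 -10" --pt "0.7 0 0 0 0 0 -10" --pt "0.7 0 0 0 0 0 0"

```text
clock: 13.82
tool_pos: [0.5677, 0.1927, 0.1734]
eef_rot: [180.0, 0.0, 98.8]
contact_force: [0.0, -0.1, 0.2]
opening: 0.7
```

Request:
arm_command --pt "0.7 -4.304 -0.66 0 0 0 0" --pt "0.7 -4.304 -0.66 0 0 0 0" --pt "0.7 -4.304 -0.66 0 0 0 0" --pt "0.7 -4.304 -0.66 0 0 0 0" --pt "0.7 -4.304 -0.66 0 0 0 0" --pt "0.7 0 0 3 0 0 0" --pt "0.7 0 0 3 0 0 0" --pt "0.7 0 0 2 0 0 0" --pt "0.7 0 0 0 0 0 0"

```text
clock: 14.95
tool_pos: [0.5672, -0.0241, 0.0918]
eef_rot: [-179.8, -0.0, 98.8]
contact_force: [0.2, 0.4, 0.4]
opening: 0.7
```

```bash
python3 look.py pics/s7.png
```

```text
[ 0.56814454 -0.02400204  0.09318234] [-1.79932260e+02  1.00652284e-02  9.88113418e+01] [-0.38539467 -0.2436225   0.0256566 ] [-0.02103057 -0.00763269  0.02550491]
```

View pics/s7.png

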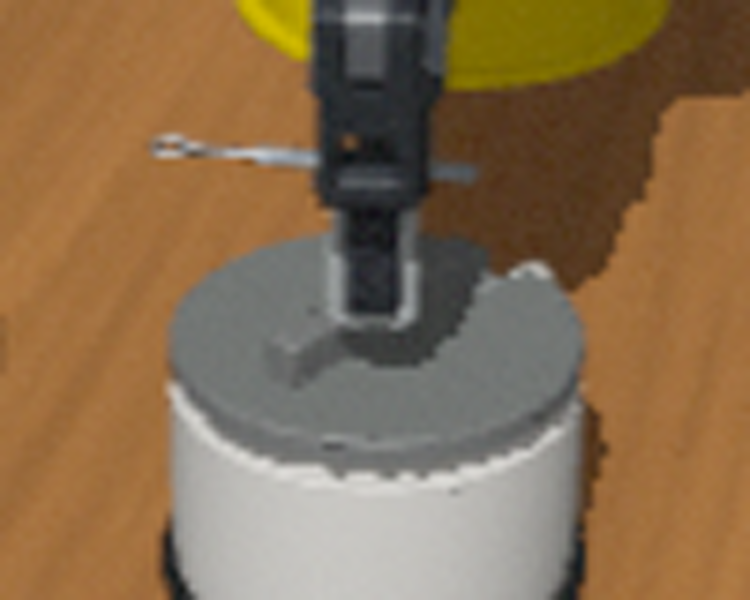

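Near finger at (375,320) is on the right of the bar end (295,360): the clear side for pushing back.

Request:
arm_command --pt "0.7 -0.1 0 1 0 0 0" --pt "0.7 0 0 0.7 0 0 0" --pt "0.7 0 0 0.2 0 0 0" --pt "0.7 0 0 0 0 0 0" --pt "0.7 0 0 0 0 0 4" --pt "0.7 0 0 0 0 0 3" --pt "0.7 0 0 0 0 0 2" --pt "0.7 0 0 0 0 0 1.3" --pt "0.7 0 0 0 0 0 0"

```text
clock: 16.12
tool_pos: [0.5687, -0.0242, 0.0744]
eef_rot: [180.0, -0.0, 88.8]
contact_force: [-0.6, 0.4, 0.6]
opening: 0.7
```

```bash
python3 look.py pics/s8.png
```

```text
[ 0.5687641  -0.02420179  0.0743849 ] [ 1.79993732e+02 -3.66251590e-03  8.87740593e+01] [-0.82193365  1.13649716  0.46624034] [0.1342742  0.17836502 0.0315942 ]
```

View pics/s8.png

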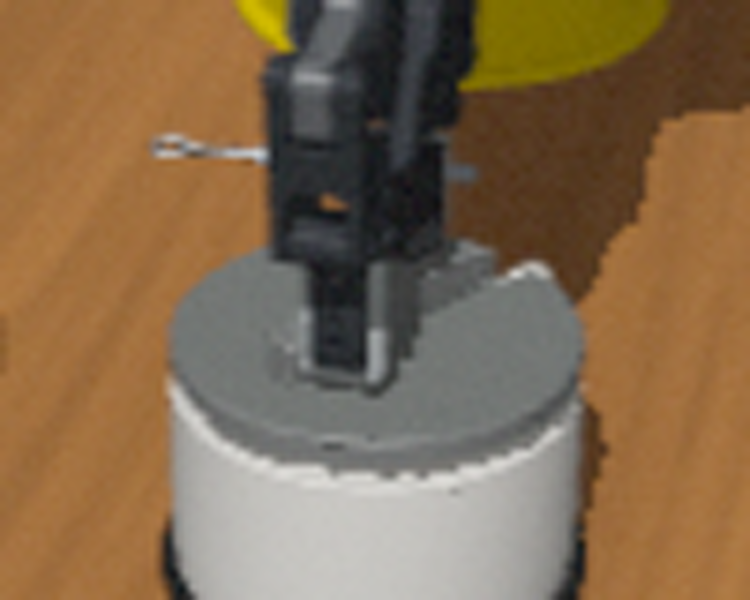

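Request:
arm_command --pt "0.7 0 0 0 0 0 -2" --pt "0.7 0 0 -3 0 0 0" --pt "0.7 0 0 -3 0 0 0" --pt "0.7 5 0 0 0 0 0" --pt "0.7 5 0 0 0 0 0" --pt "0.7 5 0 0 0 0 0" --pt "0.7 5 0 0 0 0 0" --pt "0.7 2 0 0 0 0 0" --pt "0.7 0 0 0 0 0 0"

```text
clock: 17.3
tool_pos: [0.5656, 0.1969, 0.134]
eef_rot: [-180.0, -0.0, 90.9]
contact_force: [-0.4, -0.6, 0.8]
opening: 0.697
```

```bash
cat > top.py <<'E'
from h import *
import sys
t=get_image("top");g=t["color"][195:275,280:360,::-1].copy()
b=cv2.resize(g,(600,600),interpolation=cv2.INTER_CUBIC)
b=np.clip(b.astype(float)*1.5,0,255).astype(np.uint8)
cc=np.array([.5694,-.0244])
def dr(pts,z,col): cv2.polylines(b,[((proj(t,[np.r_[q,z] for q in pts])+.43-[280,195])*7.5).astype(int)],True,col,1)
def rect(a,x0,x1,h):
    a=np.radians(a);e=np.array([np.cos(a),np.sin(a)]);m=np.array([-e[1],e[0]])
    return [cc+e*i+m*j for i,j in((x0,h),(x1,h),(x1,-h),(x0,-h))]
A=float(sys.argv[2]);dz=float(sys.argv[3]) if len(sys.argv)>3 else 0
dr(rect(239,.056,.068,.004),.067,(0,255,0))
dr(rect(A,-.038,.038,.005),.087-dz,(0,0,255))
dr(rect(A,.045,.056,.007),.074-dz,(0,0,255))
cv2.imwrite(sys.argv[1],b)
o=bot.observe();print(o["clock"],o["tool_pos"],o["eef_rot"][2])
E
python3 top.py pics/t9.png 239.2
```

```text
17.35 [0.56608258 0.19463019 0.13408501] 90.7692404595415
```

View pics/t9.png

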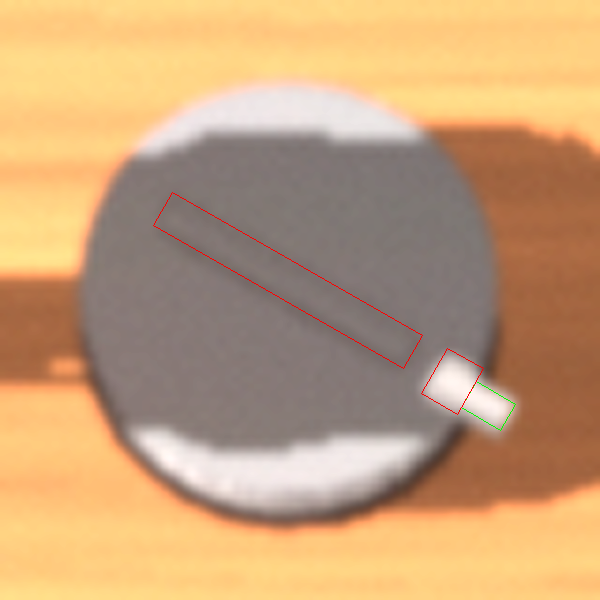

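The notch now straddles the pin symmetrically: the notch is at (455,380), and the pin stub at (490,405) is on its centreline. Next, shut the fingers and press centrally on the bar's top.

Request:
arm_command --pt "0 -4.39 0 0 0 0 0" --pt "0 -4.39 0 0 0 0 0" --pt "0 -4.39 0 0 0 0 0" --pt "0 -4.39 0 0 0 0 0" --pt "0 -4.39 0 0 0 0 0" --pt "0 0 0 0 0 0 0" --pt "0 0 0 0 0 0 0" --pt "0 0 0 0 0 0 0"

```text
clock: 18.35
tool_pos: [0.5686, -0.0233, 0.1343]
eef_rot: [-180.0, -0.0, 90.8]
contact_force: [-0.1, 0.6, -1.0]
opening: -0.002
```

Request:
arm_command --pt "0 0 0 2 0 0 0" --pt "0 0 0 1.5 0 0 0" --pt "0 0 0 0.5 0 0 0" --pt "0 0 0 0 0 0 0" --pt "0 0 0 0 0 0 0"

```text
clock: 18.98
tool_pos: [0.5691, -0.0238, 0.0949]
eef_rot: [179.9, 0.0, 90.7]
contact_force: [-0.2, -0.4, 0.7]
opening: 0.0
```

Request:
arm_command --pt "0 0 0 0.3 0 0 0" --pt "0 0 0 0.3 0 0 0" --pt "0 0 0 0.2 0 0 0" --pt "0 0 0 0.1 0 0 0" --pt "0 0 0 0 0 0 0"

```text
clock: 19.6
tool_pos: [0.5688, -0.0239, 0.0855]
eef_rot: [180.0, -0.0, 90.7]
contact_force: [-0.8, -0.3, 3.9]
opening: 0.002
```

Request:
arm_command --pt "0 0 0 0.1 0 0 0" --pt "0 0 0 0.1 0 0 0" --pt "0 0 0 0.1 0 0 0" --pt "0 0 0 0 0 0 0"

```text
clock: 20.1
tool_pos: [0.5687, -0.0238, 0.0824]
eef_rot: [180.0, 0.0, 90.7]
contact_force: [-1.9, 0.7, 4.1]
opening: 0.002
```

Request:
arm_command --pt "0 0 0 0.1 0 0 0" --pt "0 0 0 0.1 0 0 0" --pt "0 0 0 0 0 0 0"

```text
clock: 20.48
tool_pos: [0.5687, -0.0238, 0.0803]
eef_rot: [-180.0, 0.0, 90.7]
contact_force: [-2.7, 0.7, 3.7]
opening: 0.003
```

It's sinking at the sealing-ring force with no pin blockage (already below the as-found height by over 5 mm). Continue in small steps until it bottoms.

Request:
arm_command --pt "0 0 0 0.05 0 0 0" --pt "0 0 0 0.05 0 0 0" --pt "0 0 0 0 0 0 0"

```text
clock: 20.85
tool_pos: [0.5688, -0.0238, 0.0801]
eef_rot: [180.0, -0.0, 90.7]
contact_force: [-4.5, -0.3, 10.1]
opening: 0.003
```

Request:
arm_command --pt "0 0 0 0.05 0 0 0" --pt "0 0 0 0 0 0 0"

```text
clock: 21.1
tool_pos: [0.5688, -0.0238, 0.0799]
eef_rot: [180.0, -0.0, 90.7]
contact_force: [-6.6, 0.5, 13.4]
opening: -0.002
```

Force has risen to 13 N and the TCP has stopped at z = 0.080, exactly the bar's top at home. Lifting off and checking.

Request:
arm_command --pt "0 0 0 -0.3 0 0 0" --pt "0 0 0 -2 0 0 0" --pt "0 0 0 -4 0 0 0" --pt "0 4.4 0 0 0 0 0" --pt "0 4.4 0 0 0 0 0" --pt "0 4.4 0 0 0 0 0" --pt "0 4.4 0 0 0 0 0" --pt "0 4.4 0 0 0 0 0" --pt "0 0 0 0 0 0 0"

```text
clock: 22.22
tool_pos: [0.5645, 0.2016, 0.1409]
eef_rot: [-179.9, -0.1, 91.2]
contact_force: [0.8, -0.3, 0.1]
opening: -0.002
```

```bash
python3 top.py pics/t10.png 239.2 .007; python3 - <<'E'
from h import *
s=get_image("side");cv2.imwrite("pics/s10.png",s["color"][:,:,::-1])
E
```

```text
22.275 [0.56511454 0.19842226 0.14095   ] 90.97112984453409
```

View pics/t10.png

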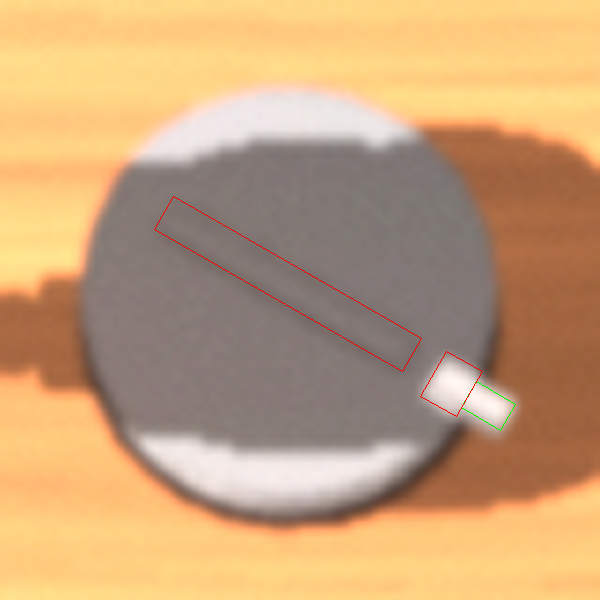

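View pics/s10.png

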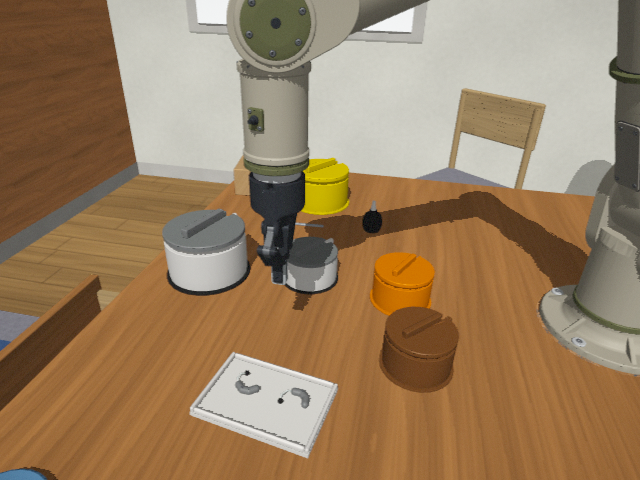

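```bash
python3 -c "
from station import bot
print(bot.observe()['contact_force']);print(bot.finish_job())"
```

```text
[ 0.57199834 -0.69469518 -0.0193056 ]
the job is handed in; nothing more can be done
None
```

The lid is fully home with its notch over the pin, and the job is handed in at about 22 s of the 58 s allowed. `finish_job` gives no verdict, so this rests on my own checks.

- **Turning:** I turned the small white pot's lid about 153° counter-clockwise with the open fingertips against the sides of its grip bar. The first turn went about 3° too far, because the side-view estimate and the top view differed by a couple of degrees. I nudged it back from the bar's other side.
- **Pressing:** I pressed the lid down with the shut fingertips on the bar top. It sank at about 4 N, then stopped with the fingertips at z = 0.080 m, the bar's height when the lid is home. The force rose to about 13 N straight down there, well under 40 N, and I lifted away.
- **Last checks:** The top view shows the notch centred on the pin to roughly 1 mm. In the side view the hearing aids and the puffer look unmoved. The loop tool is partly hidden behind the hand, but nothing came near it. I judged these by eye and did not measure them. The hand is clear in the air with no contact force.

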